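Add the next flow plate to a demonstration fuel cell

TASK

Add the graphite flow plate to the fuel cell: lift it out of its white nest by its two ends, lay it flat on the yellow mat and let go, then take it again across its width and thread both its holes over the two guide pins of the cell, feeling for the pins since their carriage may stand a centimetre off-centre. Leave it let go and fully down, flat on the stack between the end blocks, and do not disturb the bottle, the beaker or the dish.

Things in the scene. Friction and masses are not known exactly. Their poses are not given: they have to be found in the camera images.
- plate: Dark grey graphite plate, loose, 42 mm (x) by 60 mm (y) by 8 mm thick, about 45 g, grooved on top; a weak grip slips. Origin: centre of its underside. Two round through holes, 7.6 mm wide, on its y axis 20 mm either side of the centre. Same either way round. It starts level in the nest, its axes along the nest's (up to 2 mm off in y), underside 16 mm above the bench.
- nest: White plastic holder, fixed, placed differently in each run. Origin on the bench under its centre. Foot 90 mm (x) by 120 mm (y), 6 mm thick. Two walls, 56 mm long in y, 6 mm thick, inner faces at x = -23.5 and 23.5 mm, rise to 34 mm and cover the plate's long sides, so it can be gripped only by its two ends (60 mm apart along y).
- nest_top (a point): Centre of the top of the nest's pedestal, 16 mm above the bench, on which the plate lies. The pedestal is 42 mm (x) by 44 mm (y); the plate's ends overhang it by about 8 mm each.
- mat: Yellow dotted absorbent sheet on a stiff board, fixed, 150 by 150 mm, its top 2 mm above the bench. Origin on the bench under its centre. The place to lay the plate down.
- cell: Fuel cell jig, fixed, placed anew in each run. Origin on the bench under the centre of its aluminium base (110 mm in x, 140 mm in y, 8 mm thick). Between two end blocks stands the pin carriage: a layered stack 26 mm wide in x, 62 mm long in y, with two upright pins. The finished plate lies on the stack with its y along the cell's y, overhanging it by 8 mm either side in x, where fingers have room.
- cell_mid (a point): Point on the cell's centre line (fixed to the base), at the height of the stack's flat top, 30 mm above the bench. The carriage is clamped firmly on a cross slide where the last user left it: stack and pins together stand -12 to +12 mm off this point in the cell's x (0 in y). No reading tells how far: feel or look for the pins.
- cell_block (a point): Centre of the top of the end block on the cell's +y side, 70 mm above the bench; its twin is at -y. Blocks: 50 mm in x, 22 mm in y, inner faces at y = -36 and 36 mm, brass posts 10 mm tall on top; no room for fingers at the plate's ends. The two steel pins at y = -20 and 20 mm are 6 mm thick, tops 54 mm above the bench (24 mm above the stack), the last 2.5 mm tapering to 4 mm.
- bottle: White squeeze bottle with blue cap, loose, 68 mm wide, 180 mm tall; a bystander. Origin at the centre of its underside.
- beaker: Glass beaker, loose, 68 mm wide, 85 mm tall; a bystander. Origin at the centre of its underside.
- dish: Flat round glass dish, loose, 88 mm wide, 16 mm tall; a bystander. Origin at the centre of its underside.
Things that resemble listed ones, but are neither listed nor needed, are in the scene too. There is more than one size of the plate; the one meant has the size given above. Of the things that look like the cell, take the one that is farthest to the robot's right at the start.

How it is judged (in metres and radians):
On the way:
1. the plate lies flat on the mat, let go (x of plate in the frame of mat between -0.075 and 0.075 m and y of plate in the frame of mat between -0.075 and 0.075 m and height (world z) of plate below 0.005 m and angle between plate's own z axis and vertical below 0.06 rad and contact force between the fingers and plate below 0.1 N and linear speed of plate below 0.02 m/s), for 0.1 s.
At the end, for the whole second after the job is handed in: The plate lies on the cell's stack with both pins through its holes: its underside 28 to 32.5 mm above the bench (stack top 30 mm), its centre within 14 mm of the cell's centre in the cell's x and 4 mm in its y, flat within 0.06 rad, its y along the cell's y within 0.12 rad, let go and at rest (z of plate in the frame of cell between 0.028 and 0.0325 m and x of plate in the frame of cell between -0.014 and 0.014 m and y of plate in the frame of cell between -0.004 and 0.004 m and angle between the z axis of plate and the z axis of cell, either way round below 0.06 rad and angle between the y axis of plate and the y axis of cell, either way round below 0.12 rad and contact force between the fingers and plate below 0.1 N and linear speed of plate below 0.02 m/s); the robot touches nothing.
It fails at once if the bottle is moved by more than 30 mm or tipped (distance of bottle from where it was at the start of the episode above 0.03 m or angle between bottle's own z axis and vertical above 0.5 rad).
It fails at once if the beaker is moved by more than 30 mm or tipped (distance of beaker from where it was at the start of the episode above 0.03 m or angle between beaker's own z axis and vertical above 0.5 rad).
It fails at once if the dish is moved by more than 30 mm or tipped (distance of dish from where it was at the start of the episode above 0.03 m or angle between dish's own z axis and vertical above 0.5 rad).
It also fails if it takes over 64 s, if anything falls off the work surface, if the arm or the gripper's body presses on something with over 40 N, if the wrist force passes 120 N, or if a joint passes its speed limit or range.

ROBOT

A 6-joint arm with a two-finger parallel gripper is mounted at the origin on the work surface. World frame = base frame: x ahead of the robot, y to its left, z up, the work surface at z = 0. Lengths are in m, angles in degrees, forces in N, time in s.
With the tool pointing down it reaches from about 0.4 to 0.825 m from the base axis. Payload 7 kg.
Tool frame: the origin (TCP) lies midway between the tips of the shut fingers; the grasp point (between the pads) lies 19 mm behind it (ctrl.grip_point_offset is the distance from the TCP to the grasp point, in m); x points along the fingers, y is the direction in which the jaws open and shut, and the axes are right-handed (so a half turn about x gives the same grasp; the last joint's range is limited). The gripper opens to 88 mm and grips with 3 to 60 N. Pads are 19 mm wide; open, the fingers measure 130 mm over their backs; the gripper's body (78 mm by 193 mm) begins 47 mm behind the grasp point.
Start: joints at [-50.013, 20.546, 0.682, 0, -70.136, -16.507], TCP at [0.269, -0.619, 0.227] pointing down, gripper open.
Joint ranges: [-176.03, 176.03], [-82.01, 121.73], [-58.28, 71.71], [-173.87, 95.51], [-174.79, -0.11], [-173.66, 173.66]. Speed limits (degrees/s): [136.94, 136.94, 172.46, 180, 180, 180].

INTERFACE

Orientations are given as [roll, pitch, yaw] about the fixed x, y, z axes, in that order (R = Rz(yaw) Ry(pitch) Rx(roll)).
In Python, from plant import ctrl gives the robot as it stands.
- The arm moves only by the tool drive_tool, never from a script. Its argument "plan" is a list of rows, each a list of 3 entries, a list of its own where there are three numbers: the shift along the tool's x, y, z in m, then the turn, a rotation vector about the tool's x, y, z in degrees, then the opening, from 0 (shut) to 1 (fully open). In form: [[[dx, dy, dz], [wx, wy, wz], grip], ...]. A call has 1 to 20 rows; each row is the pose to reach, as a shift and turn from the pose measured when the call began, along the tool's axes at that moment; what a row does not reach only later rows make up. A row lasts 1/12 s, in which the tool goes at most 41.7 mm and 7.16 degrees, less where a joint would pass 70% of its speed; a pose out of reach is approached as far as the arm can. A call with a gripper value outside its range is refused whole. The fingers move at their own pace and stop on an object; the grip force is fixed at half the most. Time passes only in rows, so rows that repeat a pose let the fingers close. It gives the time, the measured TCP pose, the force and the opening at its end, in the units of the state.
- ctrl.get_obs(): the state, without advancing time (a new reading comes with each control period).
- ctrl.snapshot(name): name is "scene" or "top" or "wrist"; returns the picture (384x512x3 uint8, blue, green, red); there is no depth.
- ctrl.get_calibration(name): a dict with "fx", "fy", "cx", "cy" (pixels), "R" (3x3) and "t" (3): a world point X has camera coordinates R X + t. Camera axes: x right, y down, z forward; pixel columns grow to the right and rows downward; lengths in m; the calibration is good to about 2 mm. The wrist camera is an equidistant fisheye: a pixel r from the principal point sees the ray r / f radians off the axis. A picture is of the moment at which its call begins: read the wrist's pose just before it. get_calibration takes no time and is no camera call; for the wrist camera it gives the pose at the moment of the call.
- ctrl.close_job(): hands the job in, once; it reports no verdict.
Trained networks look in the newest picture that a camera, given by its name, has taken for a name from the list of things; names that differ only in an ending like _2 or _b are one class to them, and where a whole thing is asked for, a point or a joint stands for the part that bears it (a point fixed in the world has none). Each returns a list of dicts, best first, with "confidence" (0 to 1); they miss things now and then, are a little off and sometimes report something else, mostly with a low value. They report only what shows in the picture. A call takes as long as a camera call. They do not tell look-alikes from the thing itself.
- ctrl.cut_out(camera, name): "pixels" (384x512 bool, what is visible of it) and "pixel" ([column, row] in pixels, amid what is visible of it).
- ctrl.landmark_of(camera, name): "pixel" ([column, row] in pixels: a listed point, or the origin of a listed thing).
The state is a dict: "clock": time; "joint_pos": joint angles; "qvel": joint speeds; "tau": joint torques, N m; "tool_pos": TCP position; "orientation": TCP orientation; "force": force on the tool from outside, world axes, zero at the start; "moment": the same for the moment, N m; "opening": finger opening in m.
Only numpy, scipy, OpenCV 4.12 (cv2) and the standard library are available. Lean on these libraries where they do the work, as an engineer would, in place of code of your own. Each camera call takes 0.05 s, during which the arm holds its last target. There are 200 camera calls.

## Working session

There is one attempt and no reset: what is moved stays moved. The work goes in short steps, Python scripts to look and compute and a tool call to move; the robot and the scene stay as the last step left them, time stands still between calls to the robot, and variables do not carry over. Pictures are saved under pics/ and viewed, about 8 in all and at most 12, crops included, and the job is handed in when it is done.

Besides the shell and the picture viewer there is one more tool, called after "Request:" as name([rows], argument=value, ...), one row to a line, values as JSON. drive_tool: Moves the arm, as the interface text tells. Its arguments: {"type":"object","properties":{"plan":{"type":"array","items":{"type":"array"}}},"required":["plan"]}

```bash
mkdir -p pics; ls
cat > h.py <<'E'
import numpy as np, cv2
from plant import ctrl
from scipy.spatial.transform import Rotation as Ro
def ray(cam,px,cal=None):
    c=cal or ctrl.get_calibration(cam); R=np.array(c['R']);t=np.array(c['t'])
    u=(px[0]-c['cx'])/c['fx'];v=(px[1]-c['cy'])/c['fy']
    if cam=='wrist':
        th=np.hypot(u,v);s=np.sin(th)/th if th>1e-9 else 1;d=np.array([u*s,v*s,np.cos(th)])
    else: d=np.array([u,v,1.])
    return -R.T@t, R.T@d
def at(cam,px,z,cal=None):
    o,d=ray(cam,px,cal); return o+d*(z-o[2])/d[2]
def proj(cam,X,cal=None):
    c=cal or ctrl.get_calibration(cam); p=np.array(c['R'])@np.array(X)+np.array(c['t'])
    if cam=='wrist':
        r=np.hypot(p[0],p[1]);th=np.arctan2(r,p[2]);k=th/r if r>1e-9 else 1/p[2]
        return np.array([c['cx']+c['fx']*p[0]*k,c['cy']+c['fy']*p[1]*k])
    return np.array([c['cx']+c['fx']*p[0]/p[2],c['cy']+c['fy']*p[1]/p[2]])
def plan(pos,yaw=None,o=None):
    """shift in tool axes to world TCP pos; print"""
    o=o or ctrl.get_obs(); R=Ro.from_euler('xyz',o['orientation'],degrees=True)
    sh=R.inv().apply(np.array(pos)-o['tool_pos']); return sh
E
python3 - <<'E'
from h import *
o=ctrl.get_obs();print(o)
ims=[]
for c in('scene','top','wrist'):
    im=ctrl.snapshot(c);cv2.imwrite(f'pics/{c}0.png',im)
    print(c)
    for n in('plate','nest','mat','cell','bottle','beaker','dish'):
        z={'plate':.016,'nest':0,'mat':0,'cell':0}.get(n,0)
        for d in ctrl.landmark_of(c,n): print(n,round(d['confidence'],2),np.round(d['pixel']),np.round(at(c,d['pixel'],z),3))
    for n,z in(('nest_top',.016),('cell_mid',.03),('cell_block',.07)):
        for d in ctrl.landmark_of(c,n): print(n,round(d['confidence'],2),np.round(d['pixel']),np.round(at(c,d['pixel'],z),3))
    ims.append(im)
cv2.imwrite('pics/a.png',cv2.resize(ims[1],(800,600),interpolation=cv2.INTER_CUBIC))
E
```

```text
pics
{'clock': 0.0, 'joint_pos': array([-5.00141469e+01,  2.05935419e+01,  6.31499741e-01, -2.07592754e-02,
       -7.01380800e+01, -1.65084079e+01]), 'qvel': array([ 0.02082277, -0.1030392 , -0.08425243,  0.00381063, -0.02828878,
       -0.07061474]), 'tau': array([ 6.29128613e-05, -5.82717025e+01,  2.93048269e+01,  6.99714661e+00,
        6.68754205e-03, -1.69274049e-04]), 'tool_pos': array([ 0.26868789, -0.61864555,  0.22557966]), 'orientation': array([ 95.48082855,  89.89799301, 118.95120367]), 'force': array([-0.13915118,  0.75422609, -0.50540556]), 'moment': array([ 0.01901804,  0.02274517, -0.00860558]), 'opening': 0.08792906380888632}
scene
plate 0.76 [283. 262.] [0.647 0.184 0.016]
plate 0.74 [327. 240.] [0.513 0.208 0.016]
plate 0.42 [363. 229.] [0.414 0.245 0.016]
plate 0.19 [216. 166.] [ 0.477 -0.245  0.016]
nest 0.9 [326. 249.] [0.525 0.216 0.   ]
nest 0.56 [208. 172.] [ 0.501 -0.257  0.   ]
mat 0.67 [327. 240.] [0.494 0.196 0.   ]
mat 0.59 [252. 218.] [0.565 0.002 0.   ]
cell 0.95 [205. 181.] [ 0.542 -0.222  0.   ]
cell 0.78 [289. 181.] [ 0.36  -0.046  0.   ]
bottle 0.8
[... 501 characters left out ...]
6]
nest 0.86 [174. 221.] [0.511 0.21  0.   ]
mat 0.87 [262. 204.] [ 0.553 -0.007  0.   ]
cell 0.92 [348. 208.] [ 0.541 -0.216  0.   ]
cell 0.77 [276. 282.] [ 0.364 -0.039  0.   ]
cell 0.37 [170. 218.] [0.518 0.221 0.   ]
bottle 0.94 [123. 150.] [0.687 0.341 0.   ]
beaker 0.61 [406. 143.] [ 0.702 -0.364  0.   ]
dish 0.61 [292. 126.] [ 0.745 -0.08   0.   ]
nest_top 0.72 [173. 217.] [0.521 0.21  0.016]
nest_top 0.52 [173. 218.] [0.519 0.21  0.016]
cell_mid 0.79 [356. 207.] [ 0.543 -0.228  0.03 ]
cell_mid 0.75 [264. 203.] [ 0.554 -0.01   0.03 ]
cell_mid 0.69 [280. 288.] [ 0.352 -0.048  0.03 ]
cell_block 0.88 [338. 209.] [ 0.536 -0.18   0.07 ]
cell_block 0.84 [257. 293.] [0.348 0.006 0.07 ]
wrist
```

View pics/a.png

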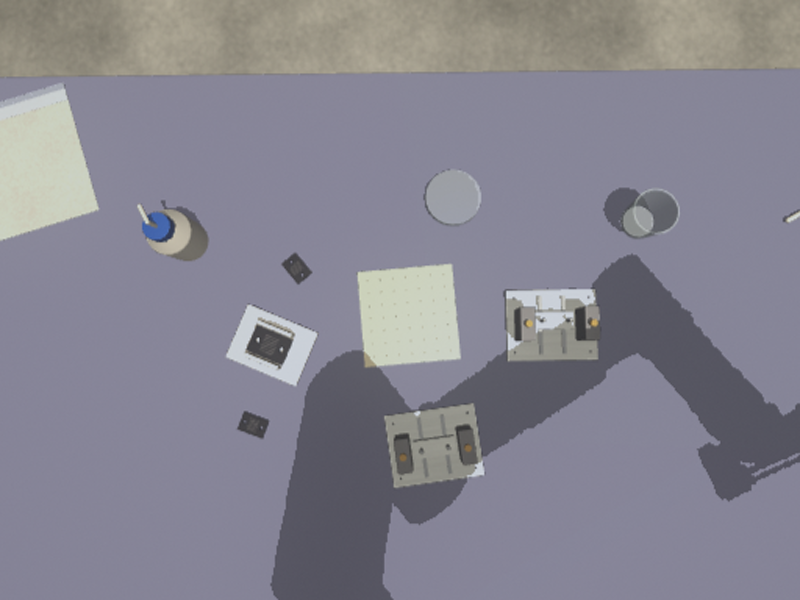

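View pics/scene0.png

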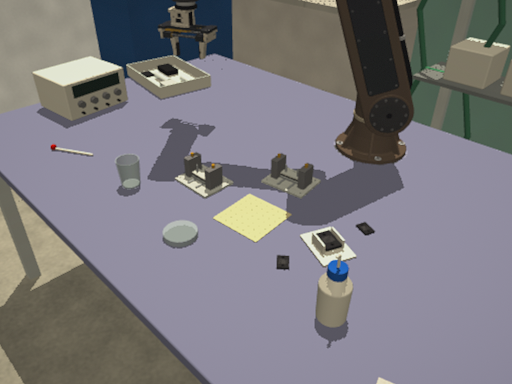

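The top view shows three dark plates: one in the nest at 800x600 pixel (270,345), and two smaller loose ones at (297,268) and (253,424). The nested one is the target. There are two cell look-alikes, at (553,325) and (435,447). The one at (553,325), y≈-0.22, is farthest right, so I take that one. The mat is at (410,315), the bottle at (165,230), the dish at (453,197) and the beaker at (655,212).

```bash
cat >> h.py <<'E'
def goal(pos,jaw,o=None):
    """tool-frame shift and rotvec(deg) to world TCP pos, tool down, jaw axis at angle jaw (deg, mod 180)"""
    o=o or ctrl.get_obs(); R=Ro.from_euler('xyz',o['orientation'],degrees=True)
    best=[]
    for a in(jaw,jaw+180):
        a=np.radians(a);x=np.array([0,0,-1.]);y=np.array([np.cos(a),np.sin(a),0])
        G=Ro.from_matrix(np.c_[x,y,np.cross(x,y)]);best.append(np.degrees((R.inv()*G).as_rotvec()))
    best.sort(key=np.linalg.norm)
    return np.round(R.inv().apply(np.array(pos)-o['tool_pos']),4),[np.round(b,2) for b in best]
def st():
    o=ctrl.get_obs();R=Ro.from_euler('xyz',o['orientation'],degrees=True).as_matrix()
    print('t%.2f'%o['clock'],'tcp',np.round(o['tool_pos'],4),'jaw',round(np.degrees(np.arctan2(R[1,1],R[0,1])),2),'x',np.round(R[:,0],4),'q',np.round(o['joint_pos'],1),'F',np.round(o['force'],1),'M',np.round(o['moment'],2),'op',round(o['opening'],4));return o
E
python3 - <<'E'
from h import *
st()
im=ctrl.snapshot('top')
cv2.imwrite('pics/crop0.png',cv2.resize(np.hstack([im[185:255,135:215],im[170:240,310:390]]),(800,350),interpolation=cv2.INTER_CUBIC))
for n,z in(('nest',.006),('cell',.008),('plate',.024),('mat',.002)):
    for d in ctrl.cut_out('top',n):
        m=d['pixels'].astype(np.uint8);v,u=np.nonzero(m)
        P=np.array([at('top',(a,b),z)[:2] for a,b in zip(u,v)],np.float32)
        print(n,round(d['confidence'],2),len(u),cv2.minAreaRect(P))
c=ctrl.get_calibration('wrist');print('wristcam',-c['R'].T@c['t'],c['R'][2],c['fx'])
print(goal([.51,.208,.2],68))
E
```

```text
t1.65 tcp [ 0.2689 -0.6191  0.2265] jaw 113.48 x [-0.  0. -1.] q [-50.   20.5   0.7  -0.  -70.1 -16.5] F [ 0.2  0.6 -0.3] M [ 0.01 -0.    0.04] op 0.0875
nest 0.59 1335 ((0.5149069428443909, 0.21014609932899475), (0.1213468536734581, 0.0908273383975029), 67.30433654785156)
cell 0.95 2610 ((0.5432491302490234, -0.22757643461227417), (0.1432177573442459, 0.11160598695278168), 89.7258529663086)Traceback (most recent call last):
  File "<stdin>", line 8, in <module>
  File "h.py", line 12, in at
    o,d=ray(cam,px,cal); return o+d*(z-o[2])/d[2]
        ~~~^^^^^^^^^^^^
  File "h.py", line 5, in ray
    c=cal or ctrl.get_calibration(cam); R=np.array(c['R']);t=np.array(c['t'])
             ~~~~~~~~~~~~~~~~~~~~^^^^^
ValueError: time passes only in moves, steps and waits
```

View pics/crop0.png

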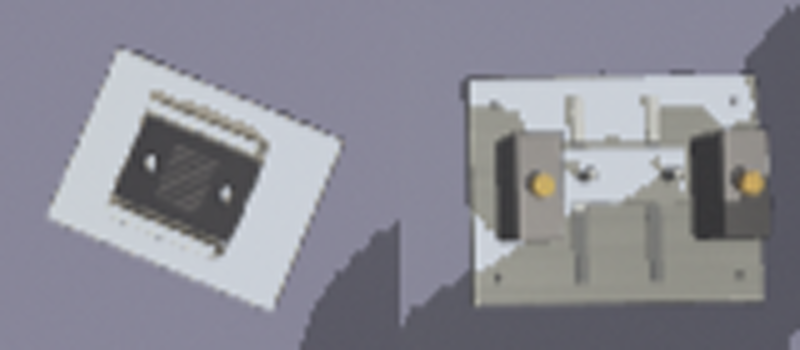

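Run:
```python
from h import *
st(); print(goal([.515,.21,.2],67.3))
c=ctrl.get_calibration('wrist');print('wristcam',-c['R'].T@c['t'],c['R'],c['fx'])
```

```text
t1.80 tcp [ 0.2689 -0.6191  0.2265] jaw 113.48 x [-0.e+00  1.e-04 -1.e+00] q [-50.   20.5   0.7  -0.  -70.1 -16.5] F [-0.5  0.   0. ] M [-0.02 -0.06 -0.  ] op 0.0877
(array([0.0266, 0.6624, 0.556 ]), [array([46.18, -0.  , -0.  ]), array([-1.3382e+02,  1.0000e-02, -0.0000e+00])])
wristcam [ 0.19821468 -0.64992063  0.3846176 ] [[-3.98568861e-01  9.17138274e-01 -4.98945258e-04]
 [ 8.78569451e-01  3.81963661e-01  2.86739397e-01]
 [ 2.63170255e-01  1.13847037e-01 -9.58008491e-01]] 297.3186396354542
```

Request:
drive_tool([
  [[0.026,0.662,0.556],[-133.8,0,0],1],
  [[0.026,0.662,0.556],[-133.8,0,0],1],
  [[0.026,0.662,0.556],[-133.8,0,0],1],
  [[0.026,0.662,0.556],[-133.8,0,0],1],
  [[0.026,0.662,0.556],[-133.8,0,0],1],
  [[0.026,0.662,0.556],[-133.8,0,0],1],
  [[0.026,0.662,0.556],[-133.8,0,0],1],
  [[0.026,0.662,0.556],[-133.8,0,0],1],
  [[0.026,0.662,0.556],[-133.8,0,0],1],
  [[0.026,0.662,0.556],[-133.8,0,0],1],
  [[0.026,0.662,0.556],[-133.8,0,0],1],
  [[0.026,0.662,0.556],[-133.8,0,0],1],
  [[0.026,0.662,0.556],[-133.8,0,0],1],
  [[0.026,0.662,0.556],[-133.8,0,0],1],
  [[0.026,0.662,0.556],[-133.8,0,0],1],
  [[0.026,0.662,0.556],[-133.8,0,0],1],
  [[0.026,0.662,0.556],[-133.8,0,0],1],
  [[0.026,0.662,0.556],[-133.8,0,0],1],
  [[0.026,0.662,0.556],[-133.8,0,0],1],
  [[0.026,0.662,0.556],[-133.8,0,0],1],
])

```text
clock: 3.47
tool_pos: [0.5063, 0.1817, 0.2018]
orientation: [-124.6, 89.9, 33.0]
force: [0.6, -0.6, 0.3]
opening: 0.0875
```

Run:
```python
from h import *
st(); print(goal([.515,.21,.12],67.3))
```

```text
t3.47 tcp [0.5063 0.1817 0.2018] jaw -112.36 x [ 7.e-04  5.e-04 -1.e+00] q [ 40.6   8.7 -18.8   0.  -62.5  27. ] F [ 0.6 -0.6  0.3] M [-0.12 -0.02  0.01] op 0.0875
(array([ 0.0819, -0.0295,  0.0028]), [array([ 0.34, -0.03,  0.04]), array([-1.7966e+02, -6.0000e-02, -4.0000e-02])])
```

Request:
drive_tool([
  [[0.05,-0.029,0.003],[0.3,0,0],1],
  [[0.05,-0.029,0.003],[0.3,0,0],1],
  [[0.05,-0.029,0.003],[0.3,0,0],1],
  [[0.05,-0.029,0.003],[0.3,0,0],1],
  [[0.05,-0.029,0.003],[0.3,0,0],1],
])

```text
clock: 3.88
tool_pos: [0.5149, 0.2094, 0.1528]
orientation: [-133.8, 89.9, 23.6]
force: [-0.3, -0.8, 0.4]
opening: 0.0874
```

Run:
```python
from h import *
st(); cal=ctrl.get_calibration('wrist'); im=ctrl.snapshot('wrist')
for n,z in(('nest_top',.016),('plate',.016),('nest',0)):
    for d in ctrl.landmark_of('wrist',n): print(n,round(d['confidence'],2),np.round(d['pixel']),np.round(at('wrist',d['pixel'],z,cal),4))
for n,z in(('plate',.024),('nest',.006)):
    for d in ctrl.cut_out('wrist',n):
        v,u=np.nonzero(d['pixels'])
        P=np.array([at('wrist',(a,b),z,cal)[:2] for a,b in zip(u,v)],np.float32)
        print(n,round(d['confidence'],2),len(u),cv2.minAreaRect(P))
cv2.imwrite('pics/w1.png',cv2.resize(im,(800,600)))
```

```text
t3.88 tcp [0.5149 0.2094 0.1528] jaw -112.66 x [ 1.6e-03  7.0e-04 -1.0e+00] q [ 42.3  12.8 -20.5   0.  -56.6  25. ] F [-0.3 -0.8  0.4] M [-0.04  0.19  0.01] op 0.0874
plate 0.76 [254. 181.] [0.5148 0.2109 0.016 ]
plate 0.62 [241.  57.] [0.6353 0.1747 0.016 ]
plate 0.55 [275. 276.] [0.3995 0.2333 0.016 ]
plate 0.84 1149 ((0.6331583261489868, 0.17272931337356567), (0.03962245211005211, 0.028858758509159088), 40.93291473388672)
plate 0.72 2414 ((0.5167904496192932, 0.20923419296741486), (0.060051560401916504, 0.042478032410144806), 67.37733459472656)
nest 0.73 6685 ((0.5171788334846497, 0.20960679650306702), (0.12031354755163193, 0.0906355157494545), 67.37469482421875)
```

View pics/w1.png

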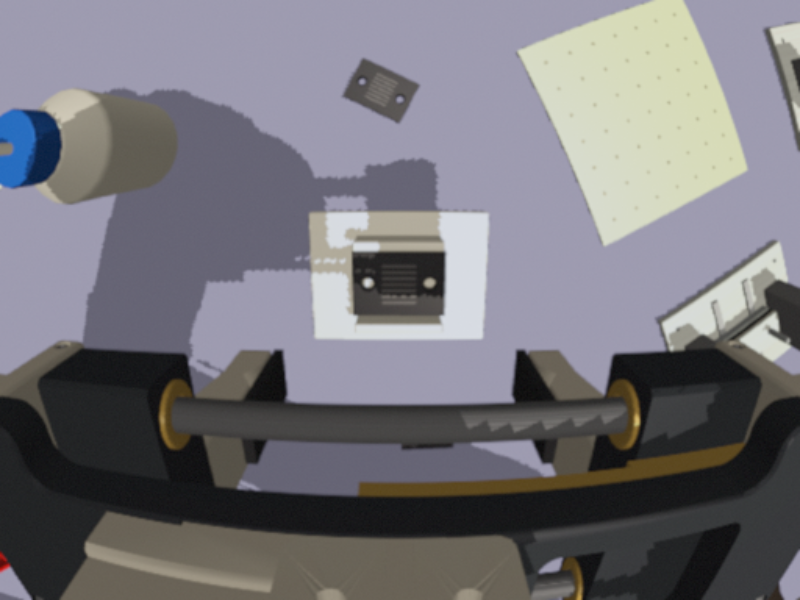

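The wrist view shows the nest at 800x600 pixel (400,275) with the plate between its walls at (398,283). Its measured size is 60.1×42.5 mm, so it is the right plate. The smaller look-alike is at (381,90). I'll descend and grip.

Request:
drive_tool([
  [[0.04,-0.0005,-0.0015],[0,0.1,0],1],
  [[0.08,-0.0005,-0.0015],[0,0.1,0],1],
  [[0.11,-0.0005,-0.0015],[0,0.1,0],1],
  [[0.13,-0.0005,-0.0015],[0,0.1,0],1],
  [[0.1385,-0.0005,-0.0015],[0,0.1,0],1],
  [[0.1385,-0.0005,-0.0015],[0,0.1,0],1],
  [[0.1385,-0.0005,-0.0015],[0,0.1,0],0],
  [[0.1385,-0.0005,-0.0015],[0,0.1,0],0],
  [[0.1385,-0.0005,-0.0015],[0,0.1,0],0],
  [[0.1385,-0.0005,-0.0015],[0,0.1,0],0],
  [[0.1385,-0.0005,-0.0015],[0,0.1,0],0],
  [[0.1385,-0.0005,-0.0015],[0,0.1,0],0],
])

```text
clock: 5.18
tool_pos: [0.5172, 0.2098, 0.0154]
orientation: [-136.2, 89.7, 21.1]
force: [-2.4, 0.8, 6.9]
opening: 0.0595
```

Request:
drive_tool([
  [[-0.02,0,0],[0,0,0],0],
  [[-0.05,0,0],[0,0,0],0],
  [[-0.09,0,0],[0,0,0],0],
  [[-0.09,0,0],[0,0,0],0],
  [[-0.09,0,0],[0,0,0],0],
])

```text
clock: 5.6
tool_pos: [0.5181, 0.2108, 0.1082]
orientation: [-126.0, 89.4, 31.3]
force: [-0.5, -0.5, -2.0]
opening: 0.0595
```

Run:
```python
from h import *
st(); im=ctrl.snapshot('top');c=ctrl.get_calibration('top')
for d in ctrl.cut_out('top','mat'):
    v,u=np.nonzero(d['pixels']);P=np.array([at('top',(a,b),.002,c)[:2] for a,b in zip(u,v)],np.float32);print(d['confidence'],cv2.minAreaRect(P))
print(goal([.55,-.007,.1],90))
```

```text
t5.60 tcp [0.5181 0.2108 0.1082] jaw -112.68 x [ 0.0094  0.0057 -0.9999] q [ 42.3  15.5 -23.6   0.2 -50.2  24.9] F [-0.5 -0.5 -2. ] M [-0.13  0.23  0.02] op 0.0595
0.81 ((0.5581766366958618, -0.004244163632392883), (0.15175305306911469, 0.1499117910861969), 4.159233570098877)
(array([ 0.0049,  0.1867, -0.1146]), [array([-22.71,  -0.24,   0.18]), array([157.29,   0.26,   0.34])])
```

Request:
drive_tool([
  [[0.005,0.187,-0.115],[-22.7,-0.3,0.2],0],
  [[0.005,0.187,-0.115],[-22.7,-0.3,0.2],0],
  [[0.005,0.187,-0.115],[-22.7,-0.3,0.2],0],
  [[0.005,0.187,-0.115],[-22.7,-0.3,0.2],0],
  [[0.005,0.187,-0.115],[-22.7,-0.3,0.2],0],
  [[0.005,0.187,-0.115],[-22.7,-0.3,0.2],0],
  [[0.005,0.187,-0.115],[-22.7,-0.3,0.2],0],
  [[0.005,0.187,-0.115],[-22.7,-0.3,0.2],0],
  [[0.005,0.187,-0.115],[-22.7,-0.3,0.2],0],
])

```text
clock: 6.45
tool_pos: [0.5497, -0.0076, 0.0988]
orientation: [10.8, 89.8, -169.3]
force: [0.6, 0.7, -0.4]
opening: 0.0595
```

Run:
```python
from h import *
st(); print(goal([.55,-.007,.005],90))
```

```text
t6.45 tcp [ 0.5497 -0.0076  0.0988] jaw -90.05 x [-2.9e-03 -5.0e-04 -1.0e+00] q [ 19.6  15.8 -24.7  -0.  -49.7  70.4] F [ 0.6  0.7 -0.4] M [-0.05  0.12  0.01] op 0.0595
(array([ 0.0938, -0.0006, -0.0006]), [array([-0.05,  0.16, -0.03]), array([ 1.7995e+02, -5.0000e-02, -2.6000e-01])])
```

Request:
drive_tool([
  [[0.035,0,0],[0,0.15,0],0],
  [[0.065,0,0],[0,0.15,0],0],
  [[0.085,0,0],[0,0.15,0],0],
  [[0.093,0,0],[0,0.15,0],0],
  [[0.0955,0,0],[0,0.15,0],0],
  [[0.0955,0,0],[0,0.15,0],0],
])

```text
clock: 6.95
tool_pos: [0.5485, -0.0068, 0.0031]
orientation: [27.8, 89.8, -152.2]
force: [-0.4, -0.2, 0.5]
opening: 0.0594
```

Request:
drive_tool([
  [[0,0,0],[0,0,0],0.75],
  [[0,0,0],[0,0,0],1],
  [[0,0,0],[0,0,0],1],
  [[0,0,0],[0,0,0],1],
  [[-0.02,0,0],[0,0,0],1],
  [[-0.06,0,0],[0,0,0],1],
  [[-0.1,0,0],[0,0,0],1],
  [[-0.1,0,0],[0,0,0],1],
  [[-0.1,0,0],[0,0,0],1],
])

```text
clock: 7.7
tool_pos: [0.5507, -0.0061, 0.1063]
orientation: [-170.7, 89.8, 9.4]
force: [-0.2, 0.1, -0.5]
opening: 0.088
```

Run:
```python
from h import *
st(); cal=ctrl.get_calibration('wrist'); im=ctrl.snapshot('wrist')
for d in ctrl.cut_out('wrist','plate'):
        v,u=np.nonzero(d['pixels'])
        P=np.array([at('wrist',(a,b),.01,cal)[:2] for a,b in zip(u,v)],np.float32)
        print(round(d['confidence'],2),len(u),cv2.minAreaRect(P))
cv2.imwrite('pics/w2.png',cv2.resize(im,(800,600)))
```

```text
t7.70 tcp [ 0.5507 -0.0061  0.1063] jaw -89.94 x [ 3.6e-03  6.0e-04 -1.0e+00] q [ 19.8  15.2 -24.4   0.  -50.2  70.3] F [-0.2  0.1 -0.5] M [-0.19  0.26  0.01] op 0.088
0.9 1059 ((0.63625168800354, 0.1672729253768921), (0.04280516505241394, 0.030768441036343575), 40.86541748046875)
0.65 2989 ((0.5490873456001282, -0.006725450977683067), (0.04247989505529404, 0.060746971517801285), 0.0766918808221817)
0.2 3502 ((0.5233714580535889, 0.2028878629207611), (0.11988944560289383, 0.0822446271777153), 67.31625366210938)
```

View pics/w2.png

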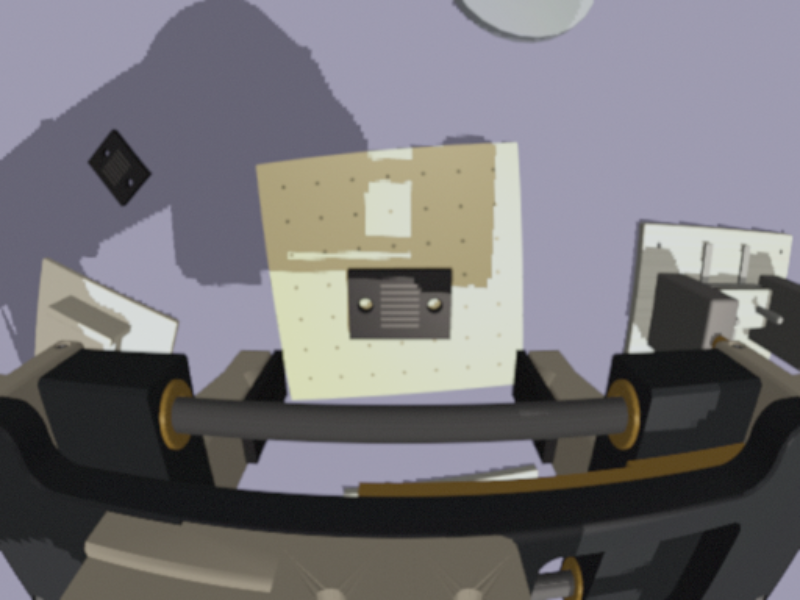

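The plate lies flat on the mat at 800x600 pixel (400,303), at (0.549,-0.007) with yaw about 0, and the gripper has let go. While the gripper is free I'll look at the pins up close, in the orientation I'll use for insertion.

Request:
drive_tool([
  [[-0.044,0.221,0.008],[90,0,0],1],
  [[-0.044,0.221,0.008],[90,0,0],1],
  [[-0.044,0.221,0.008],[90,0,0],1],
  [[-0.044,0.221,0.008],[90,0,0],1],
  [[-0.044,0.221,0.008],[90,0,0],1],
  [[-0.044,0.221,0.008],[90,0,0],1],
  [[-0.044,0.221,0.008],[90,0,0],1],
  [[-0.044,0.221,0.008],[90,0,0],1],
  [[-0.044,0.221,0.008],[90,0,0],1],
  [[-0.044,0.221,0.008],[90,0,0],1],
  [[-0.044,0.221,0.008],[90,0,0],1],
  [[-0.044,0.221,0.008],[90,0,0],1],
  [[-0.044,0.221,0.008],[90,0,0],1],
  [[-0.044,0.221,0.008],[90,0,0],1],
  [[-0.044,0.221,0.008],[90,0,0],1],
  [[-0.044,0.221,0.008],[90,0,0],1],
])

```text
clock: 9.13
tool_pos: [0.5402, -0.2276, 0.1465]
orientation: [99.9, 89.8, -169.9]
force: [0.6, -0.1, 0.7]
opening: 0.0875
```

Run:
```python
from h import *
st(); cal=ctrl.get_calibration('wrist'); im=ctrl.snapshot('wrist');np.savez('pics/c3.npz',im=im,**{k:cal[k] for k in cal})
for n,z in(('cell_mid',.03),('cell_block',.07),('cell',0)):
    for d in ctrl.landmark_of('wrist',n): print(n,round(d['confidence'],2),np.round(d['pixel']),np.round(at('wrist',d['pixel'],z,cal),4))
for d in ctrl.cut_out('wrist','cell'):
        v,u=np.nonzero(d['pixels'])
        P=np.array([at('wrist',(a,b),.008,cal)[:2] for a,b in zip(u,v)],np.float32)
        print(round(d['confidence'],2),len(u),cv2.minAreaRect(P))
print(np.round(proj('wrist',[.543,-.2276,.054],cal)))
c=np.round(proj('wrist',[.543,-.2276,.03],cal)).astype(int);y0,x0=max(c[1]-75,0),c[0]-100
print('crop origin',x0,y0)
cv2.imwrite('pics/w3.png',cv2.resize(im[y0:y0+150,x0:x0+200],(800,600),interpolation=cv2.INTER_CUBIC))
```

```text
t9.13 tcp [ 0.5402 -0.2276  0.1465] jaw -179.82 x [-3.8e-03 -7.0e-04 -1.0e+00] q [ -3.7  16.1 -17.    0.1 -57.2   3.9] F [ 0.6 -0.1  0.7] M [ 0.02  0.1  -0.02] op 0.0875
cell_mid 0.72 [249. 187.] [ 0.5462 -0.2264  0.03  ]
cell_block 0.94 [250. 253.] [ 0.5446 -0.1764  0.07  ]
cell 0.81 [250. 177.] [ 0.5452 -0.2282  0.    ]
0.86 14269 ((0.5447138547897339, -0.21595877408981323), (0.11015267670154572, 0.1615380197763443), 0.5881044864654541)
0.59 55 ((0.41674867272377014, -0.06799161434173584), (0.009618820622563362, 0.013811764307320118), 9.382568359375)
[252. 193.]
crop origin 152 110
```

View pics/w3.png

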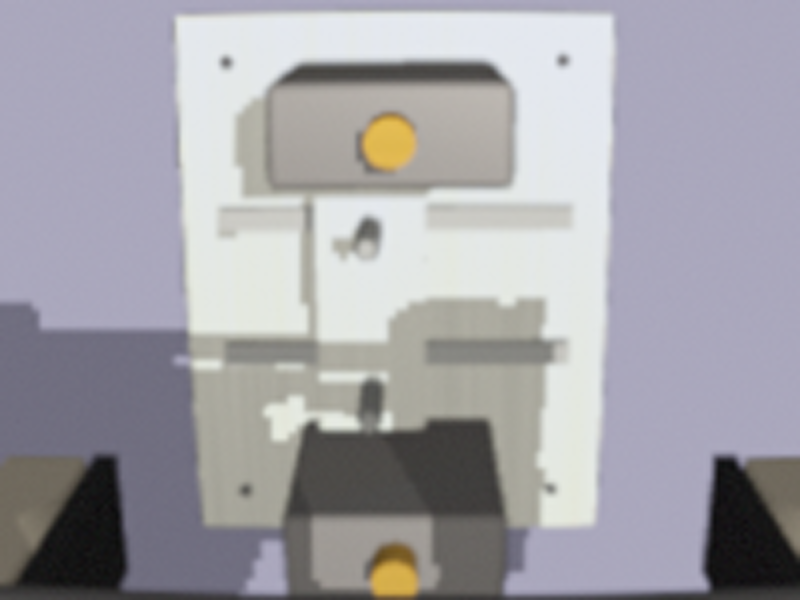

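Run:
```python
from h import *
c=dict(np.load('pics/c3.npz'));c={k:(v if v.ndim else float(v)) for k,v in c.items()}
f=lambda x,y,z:np.round(at('wrist',(152+(x+.5)/4-.5,110+(y+.5)/4-.5),z,c),4)
print('tops',f(364,247,.054),f(371,425,.054)); print('bases',f(372,227,.031),f(371,382,.031))
print('posts',f(389,140,.08),f(395,577,.08)); print('base corners',f(176,14,.008),f(614,13,.008),f(596,526,.008),f(204,526,.008))
print('blk',f(270,185,.07),f(512,185,.07)); print('stack edges',f(314,290,.03),f(428,250,.03))
```

```text
tops [ 0.5514 -0.2469  0.054 ] [ 0.5502 -0.2057  0.054 ]
bases [ 0.5504 -0.2464  0.031 ] [ 0.5509 -0.2078  0.031 ]
posts [ 0.5455 -0.2739  0.08  ] [ 0.5445 -0.1808  0.08  ]
base corners [ 0.6    -0.2964  0.008 ] [ 0.4908 -0.2967  0.008 ] [ 0.4893 -0.1568  0.008 ] [ 0.599  -0.1565  0.008 ]
blk [ 0.5696 -0.2635  0.07  ] [ 0.521  -0.2635  0.07  ]
stack edges [ 0.5644 -0.2308  0.03  ] [ 0.5372 -0.2407  0.03  ]
```

The close-up shows both pins. Their tops are at crop pixels (364,247) and (371,425), and the stack edges are at x=314 and 428. The pin midpoint is about (0.5507,-0.2266) and the cell centre about (0.545,-0.227), so the carriage is roughly +6 mm off. Cell yaw is about 0.5°. Next I grip the plate across its width.

Run:
```python
from h import *
st(); print(goal([.549,-.0067,.08],0.07),goal([.549,-.0067,.0035],0.07))
```

```text
t9.38 tcp [ 0.5406 -0.2276  0.1473] jaw -179.93 x [-2.3e-03 -8.0e-04 -1.0e+00] q [ -3.7  16.  -16.9   0.1 -57.2   3.7] F [-0.   0.6  0.2] M [0.05 0.12 0.  ] op 0.0876
(array([ 0.0671, -0.0089,  0.221 ]), [array([-0.  , -0.05, -0.13]), array([ 1.8e+02, -2.1e-01,  7.0e-02])]) (array([ 0.1436, -0.009 ,  0.221 ]), [array([-0.  , -0.05, -0.13]), array([ 1.8e+02, -2.1e-01,  7.0e-02])])
```

Request:
drive_tool([
  [[0,-0.009,0.221],[0,0,0],1],
  [[0,-0.009,0.221],[0,0,0],1],
  [[0,-0.009,0.221],[0,0,0],1],
  [[0,-0.009,0.221],[0,0,0],1],
  [[0.03,-0.009,0.221],[0,0,0],1],
  [[0.067,-0.009,0.221],[0,0,-0.1],1],
  [[0.1,-0.009,0.221],[0,0,-0.1],1],
  [[0.1,-0.009,0.221],[0,0,-0.1],1],
  [[0.1,-0.009,0.221],[0,0,-0.1],1],
])

```text
clock: 10.13
tool_pos: [0.5476, -0.007, 0.046]
orientation: [116.9, 89.7, -152.9]
force: [0.2, -0.6, 0.4]
opening: 0.0876
```

Run:
```python
from h import *
st(); print(goal([.549,-.0067,.0035],0.07))
```

```text
t10.13 tcp [ 0.5476 -0.007   0.046 ] jaw -179.85 x [-0.0054 -0.0027 -1.    ] q [ 19.8  19.6 -27.9   0.1 -42.9 -19.7] F [ 0.2 -0.6  0.4] M [0. 0. 0.] op 0.0876
(array([ 0.0425, -0.0016,  0.0004]), [array([ 0.08, -0.16, -0.31]), array([-179.92,    0.48,   -0.25])])
```

Request:
drive_tool([
  [[0.025,-0.0015,0.0005],[0,-0.2,-0.3],1],
  [[0.038,-0.0015,0.0005],[0,-0.2,-0.3],1],
  [[0.0425,-0.0015,0.0005],[0,-0.2,-0.3],1],
  [[0.0425,-0.0015,0.0005],[0,-0.2,-0.3],1],
  [[0.0425,-0.0015,0.0005],[0,-0.2,-0.3],0],
  [[0.0425,-0.0015,0.0005],[0,-0.2,-0.3],0],
  [[0.0425,-0.0015,0.0005],[0,-0.2,-0.3],0],
  [[0.0425,-0.0015,0.0005],[0,-0.2,-0.3],0],
  [[0.0425,-0.0015,0.0005],[0,-0.2,-0.3],0],
  [[0.0425,-0.0015,0.0005],[0,-0.2,-0.3],0],
  [[0.0425,-0.0015,0.0005],[0,-0.2,-0.3],0],
  [[0.0425,-0.0015,0.0005],[0,-0.2,-0.3],0],
])

```text
clock: 11.13
tool_pos: [0.5488, -0.0067, 0.0035]
orientation: [25.9, 90.0, 116.1]
force: [-0.1, 0.4, 2.1]
opening: 0.0413
```

Request:
drive_tool([
  [[-0.02,0,0],[0,0,0],0],
  [[-0.06,0,0],[0,0,0],0],
  [[-0.1,0,0],[0,0,0],0],
  [[-0.13,0,0],[0,0,0],0],
  [[-0.13,0,0],[0,0,0],0],
  [[-0.13,0,0],[0,0,0],0],
])

```text
clock: 11.63
tool_pos: [0.5499, -0.0063, 0.1355]
orientation: [-60.2, 89.8, 30.0]
force: [-0.2, -0.4, -0.9]
opening: 0.0413
```

Run:
```python
from h import *
o=st(); cal=ctrl.get_calibration('wrist'); im=ctrl.snapshot('wrist')
z=o['tool_pos'][2]+.0065
for d in ctrl.cut_out('wrist','plate'):
        v,u=np.nonzero(d['pixels'])
        P=np.array([at('wrist',(a,b),z,cal)[:2] for a,b in zip(u,v)],np.float32)
        print(round(d['confidence'],2),len(u),cv2.minAreaRect(P))
c=np.round(proj('wrist',o['tool_pos'],cal)).astype(int);x0,y0=c[0]-60,c[1]-45
for s in(-1,1): print(proj('wrist',o['tool_pos']+np.array([0,s*.02,.0065]),cal)-[x0,y0])
print(x0,y0);np.savez('pics/c4.npz',im=im,**{k:cal[k] for k in cal})
cv2.imwrite('pics/w4.png',cv2.resize(im[y0:y0+90,x0:x0+120],(800,600),interpolation=cv2.INTER_CUBIC))
print(goal([.5507,-.2266,.12],.5),goal([.5507,-.2266,.07],.5))
```

```text
t11.63 tcp [ 0.5499 -0.0063  0.1355] jaw -179.84 x [ 0.0037  0.0021 -1.    ] q [ 19.7  13.2 -22.5  -0.1 -54.  -19.5] F [-0.2 -0.4 -0.9] M [ 0.02  0.14 -0.03] op 0.0413
0.63 5156 ((0.5506137013435364, -0.007400142028927803), (0.06235574558377266, 0.04266400262713432), 89.93003845214844)
[60.34160284 17.37103069]
[60.05366796 79.44695182]
196 194
(array([ 0.0126, -0.0021, -0.2198]), [array([-0.36,  0.05, -0.08]), array([ 1.7964e+02, -1.3000e-01, -7.0000e-02])]) (array([ 0.0626, -0.0022, -0.2198]), [array([-0.36,  0.05, -0.08]), array([ 1.7964e+02, -1.3000e-01, -7.0000e-02])])
```

View pics/w4.png

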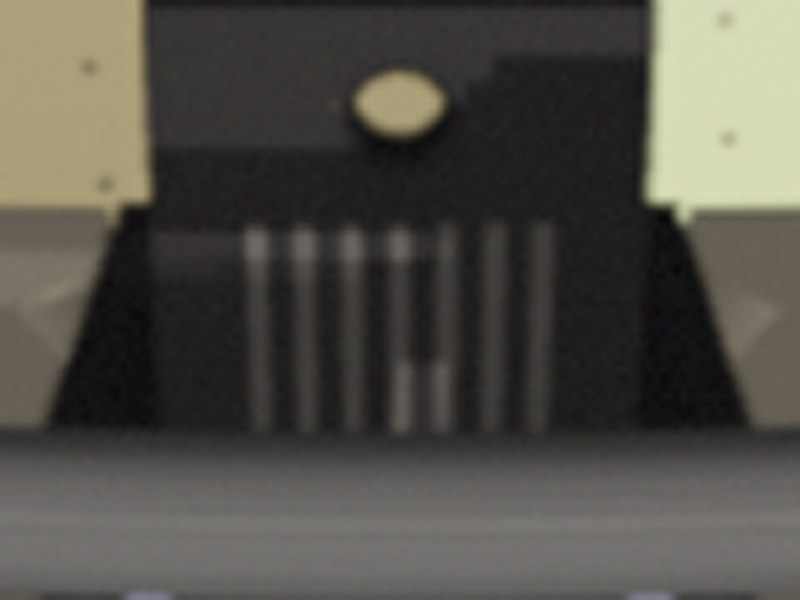

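The plate is gripped and centred in x between the pads. The visible hole sits at crop (400,103), where I expected it within about 1 mm. I'll carry it over the pins.

Request:
drive_tool([
  [[0,-0.002,-0.2197],[-0.35,0,0],0],
  [[0,-0.002,-0.2197],[-0.35,0,0],0],
  [[0,-0.002,-0.2197],[-0.35,0,0],0],
  [[0,-0.002,-0.2197],[-0.35,0,0],0],
  [[0,-0.002,-0.2197],[-0.35,0,0],0],
  [[0,-0.002,-0.2197],[-0.35,0,0],0],
  [[0,-0.002,-0.2197],[-0.35,0,0],0],
  [[0,-0.002,-0.2197],[-0.35,0,0],0],
  [[0,-0.002,-0.2197],[-0.35,0,0],0],
])

```text
clock: 12.48
tool_pos: [0.5499, -0.2259, 0.1313]
orientation: [71.7, 89.8, 162.1]
force: [0.6, -0.3, -0.5]
opening: 0.0413
```

Run:
```python
from h import *
st(); print(goal([.5505,-.2263,.063],.5))
```

```text
t12.48 tcp [ 0.5499 -0.2259  0.1313] jaw -179.52 x [-0.0038  0.0012 -1.    ] q [ -3.6  17.6 -16.9  -0.1 -55.7   4.1] F [ 0.6 -0.3 -0.5] M [ 0.11  0.11 -0.01] op 0.0413
(array([ 0.0683, -0.0008, -0.0005]), [array([-0.02,  0.07, -0.22]), array([ 1.7998e+02, -3.4000e-01, -1.1000e-01])])
```

Request:
drive_tool([
  [[0.03,-0.001,-0.0005],[0,0,-0.2],0],
  [[0.055,-0.001,-0.0005],[0,0,-0.2],0],
  [[0.065,-0.001,-0.0005],[0,0,-0.2],0],
  [[0.068,-0.001,-0.0005],[0,0,-0.2],0],
  [[0.068,-0.001,-0.0005],[0,0,-0.2],0],
])

```text
clock: 12.9
tool_pos: [0.5506, -0.2255, 0.0628]
orientation: [59.3, 89.9, 149.9]
force: [0.5, 0.2, -0.2]
opening: 0.0417
```

Run:
```python
from h import *
o=st(); cal=ctrl.get_calibration('wrist'); im=ctrl.snapshot('wrist');o=st()
c=np.round(proj('wrist',o['tool_pos'],cal)).astype(int);x0,y0=c[0]-60,c[1]-60
print(x0,y0,proj('wrist',[.5512,-.2466,.054],cal)-[x0,y0],proj('wrist',o['tool_pos']+[0,-.02,.0065],cal)-[x0,y0])
cv2.imwrite('pics/w5.png',cv2.resize(im[y0:y0+90,x0:x0+120],(800,600),interpolation=cv2.INTER_CUBIC))
print(goal([.5505,-.2263,.055],.5))
```

```text
t12.90 tcp [ 0.5506 -0.2255  0.0628] jaw -179.43 x [-0.002   0.0011 -1.    ] q [ -3.5  21.9 -21.   -0.1 -47.2   4.1] F [ 0.5  0.2 -0.2] M [-0.07  0.05  0.03] op 0.0417
t12.95 tcp [ 0.5513 -0.2258  0.0639] jaw -179.44 x [-1.e-04  9.e-04 -1.e+00] q [ -3.5  21.9 -20.9  -0.1 -47.2   4.1] F [0.5 0.5 0.3] M [-0.    0.01 -0.01] op 0.0416
195 179 [60.44589511 21.40799011] [60.36546908 32.51723114]
(array([ 0.0089,  0.0008, -0.0005]), [array([ 0.06,  0.05, -0.01]), array([-1.7994e+02,  1.0000e-02,  8.0000e-02])])
```

View pics/w5.png

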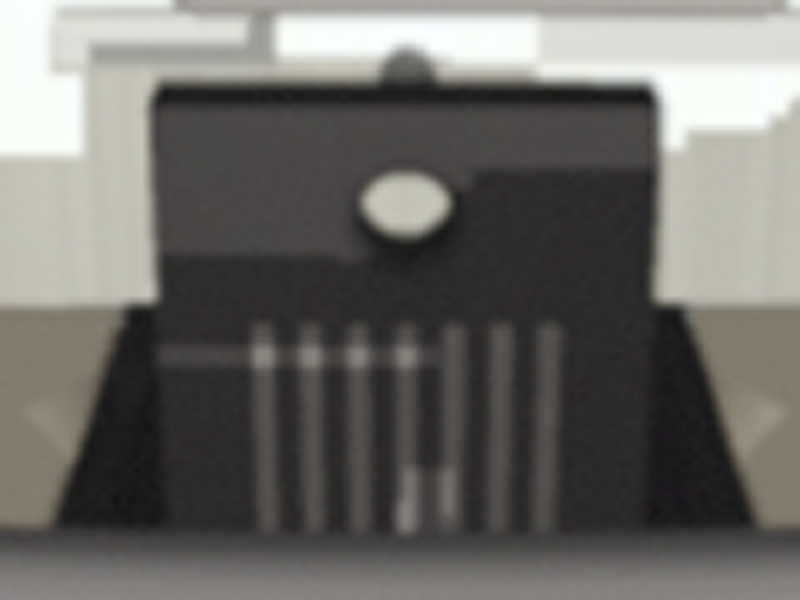

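The near pin shows just above the plate's edge at crop (408,65). The hole is at (405,205), so lateral alignment is within about 0.3 mm. I'll lower in small steps while watching force.

Request:
drive_tool([
  [[0.004,0.0008,-0.0005],[0,0,0],0],
  [[0.007,0.0008,-0.0005],[0,0,0],0],
  [[0.01,0.0008,-0.0005],[0,0,0],0],
  [[0.012,0.0008,-0.0005],[0,0,0],0],
  [[0.012,0.0008,-0.0005],[0,0,0],0],
])

```text
clock: 13.37
tool_pos: [0.5502, -0.2263, 0.0517]
orientation: [25.2, 89.9, 115.7]
force: [-0.7, 0.0, -0.8]
opening: 0.0415
```

Run:
```python
from h import *
st()
```

```text
t13.37 tcp [ 0.5502 -0.2263  0.0517] jaw -179.45 x [-4.e-04  9.e-04 -1.e+00] q [ -3.6  22.7 -21.6  -0.1 -45.7   4.2] F [-0.7  0.  -0.8] M [ 0.03  0.12 -0.  ] op 0.0415
```

Request:
drive_tool([
  [[0.003,0,0],[0,0,0],0],
  [[0.006,0,0],[0,0,0],0],
  [[0.009,0,0],[0,0,0],0],
  [[0.011,0,0],[0,0,0],0],
  [[0.011,0,0],[0,0,0],0],
])

```text
clock: 13.78
tool_pos: [0.5498, -0.2263, 0.0399]
orientation: [53.3, 89.9, 143.8]
force: [-1.2, -0.4, -1.7]
opening: 0.0417
```

Run:
```python
from h import *
st()
```

```text
t13.78 tcp [ 0.5498 -0.2263  0.0399] jaw -179.46 x [-0.0015  0.0011 -1.    ] q [ -3.6  23.5 -22.2  -0.1 -44.3   4.2] F [-1.2 -0.4 -1.7] M [-0.01  0.08 -0.  ] op 0.0417
```

Request:
drive_tool([
  [[0.003,0,0],[0,0,0],0],
  [[0.006,0,0],[0,0,0],0],
  [[0.008,0,0],[0,0,0],0],
  [[0.0085,0,0],[0,0,0],0],
  [[0.0085,0,0],[0,0,0],0],
])

```text
clock: 14.2
tool_pos: [0.5497, -0.2263, 0.0315]
orientation: [58.4, 89.9, 149.0]
force: [-2.1, 0.4, 0.4]
opening: 0.0415
```

Run:
```python
from h import *
st()
```

```text
t14.20 tcp [ 0.5497 -0.2263  0.0315] jaw -179.46 x [-0.0018  0.0011 -1.    ] q [ -3.6  24.2 -22.6  -0.1 -43.3   4.2] F [-2.1  0.4  0.4] M [0.13 0.37 0.01] op 0.0415
```

Request:
drive_tool([
  [[0,0,0],[0,0,0],0.6],
  [[0,0,0],[0,0,0],0.7],
  [[0,0,0],[0,0,0],0.7],
  [[0,0,0],[0,0,0],0.7],
  [[-0.015,0,0],[0,0,0],0.7],
  [[-0.045,0,0],[0,0,0],0.7],
  [[-0.085,0,0],[0,0,0],0.8],
  [[-0.11,0,0],[0,0,0],1],
  [[-0.11,0,0],[0,0,0],1],
  [[-0.11,0,0],[0,0,0],1],
])

```text
clock: 15.03
tool_pos: [0.551, -0.2265, 0.1435]
orientation: [-73.3, 89.9, 17.3]
force: [0.6, 0.5, -1.0]
opening: 0.0822
```

Run:
```python
from h import *
st(); cal=ctrl.get_calibration('wrist'); im=ctrl.snapshot('wrist')
for d in ctrl.cut_out('wrist','plate'):
        v,u=np.nonzero(d['pixels'])
        P=np.array([at('wrist',(a,b),.038,cal)[:2] for a,b in zip(u,v)],np.float32)
        print(round(d['confidence'],2),len(u),cv2.minAreaRect(P))
cv2.imwrite('pics/w6.png',cv2.resize(im[105:255,152:352],(800,600),interpolation=cv2.INTER_CUBIC))
```

```text
t15.03 tcp [ 0.551  -0.2265  0.1435] jaw -179.45 x [ 2.4e-03  8.0e-04 -1.0e+00] q [ -3.6  16.9 -16.2  -0.1 -56.8   4.2] F [ 0.6  0.5 -1. ] M [0.06 0.16 0.  ] op 0.0822
0.86 2696 ((0.5500149130821228, -0.22737345099449158), (0.041877806186676025, 0.060961607843637466), 0.29681798815727234)
```

View pics/w6.png

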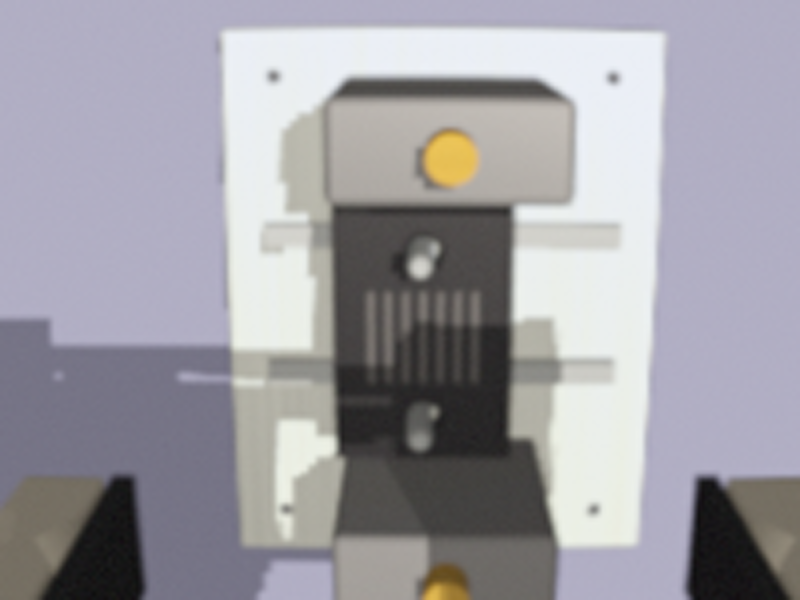

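Both pins stand through the holes, at crop (420,258) and (420,430). The plate lies square between the blocks, and the gripper is clear.

```bash
python3 -c "
from plant import ctrl; print(ctrl.close_job())"
```

```text
the job is handed in; nothing more can be done
None
```

The plate is threaded over both pins of the right-hand cell and let go. I handed the job in at about 15 s of the 64 s allowed; no verdict is reported.

- **What I did:** I lifted the plate from the nest by its ends, laid it on the mat and let go. I then measured the pins with the wrist camera and found the carriage about 6 mm off-centre in +x. I gripped the plate again across its width and lowered it over the pins in small steps. The reported force stayed within about 2 N, so no search for the pins was needed.
- **Last checks:** The final wrist picture shows both pins through the holes. At the height of a fully seated plate, it measures 41.9 × 61.0 mm at (0.550, -0.227) with a yaw of about 0.3°. That is about 5 mm from my estimate of the cell's centre in x and under 1 mm in y. When the plate was let go the fingertips were at 31.5 mm, which puts its underside at about 30 mm. The fingers were then raised clear.
- **Disagreements:** My two readings of where the plate sat in the grip along its length differed by about 1 mm, which is within what the pin tapers allow. I did not measure the bottle, beaker and dish again at the end, but the arm never went near them.

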